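Show the mark behind the stirrer to the camera with an inspection mirror

ROBOT

A 6-joint arm with a two-finger parallel gripper is mounted at the origin on a cart in front of the work surface, level with it; the furniture and walls round the work are solid. World frame = base frame: x ahead of the robot, y to its left, z up, the work surface at z = 0. Lengths are in mm, angles in rad, forces in N, time in s.
With the tool pointing down it reaches from about 250 to 850 mm from the base axis. Payload 12.5 kg.
Tool frame: the origin (TCP) lies on the front face of the gripper's body, between the roots of the fingers; the fingertips stand 84 mm ahead of it and the grasp point (between the pads) lies 65 mm ahead of it; z points along the fingers, y is the direction in which the jaws open and shut (so a half turn about z gives the same grasp; the last joint's range is limited). The gripper opens to 93 mm and grips with 3 to 60 N. Pads are 15 mm wide; open, the fingers measure 128 mm over their backs; the gripper's body (75 mm by 188 mm) begins 65 mm behind the grasp point.
Start: joints at [-1.389, 0.351, 1.652, -0, 1.139, -0.085], TCP at [145.026, -530.521, 302.733] pointing down, gripper open.
Joint ranges: [-2.75, 2.75], [-0.79, 2.1], [0.01, 2.65], [-1.57, 4.71], [0.07, 3.14], [-2.87, 2.87]. Speed limits (rad/s): [2.22, 2.22, 2.79, 3.14, 3.14, 3.14].

INTERFACE

Orientations are given as a unit quaternion [x, y, z, w].
In Python, from workcell import bot gives the robot as it stands.
- The arm moves only by the shell command python3 -m jog 'ROWS' [OPENING] [FORCE]. ROWS is a JSON object of lists of equal length, an entry for each row: "xyz": the shift along the tool's x, y, z in cm, a list of three; "twist": the turn, a rotation vector about the tool's x, y, z in degrees, a list of three. In form: {"xyz": [[x, y, z], ...], "twist": [[ax, ay, az], ...]}. A call has 1 to 10 rows; each row is the pose to reach, as a shift and turn from the pose measured when the call began, along the tool's axes at that moment; what a row does not reach only later rows make up. A row lasts 1/10 s, in which the tool goes at most 50 mm and 8.59 degrees, less where a joint would pass 70% of its speed; a pose out of reach is approached as far as the arm can. A call with a gripper value outside its range is refused whole. OPENING is the opening in per cent of the stroke, from 0 (shut) to 100 (fully open), set as the call begins (- or left out, the last holds). The fingers move at their own pace and stop on an object; FORCE is the grip in N (left out, the last holds). Time passes only in rows, so rows that repeat a pose let the fingers close. It gives the time, the measured TCP pose, the force and the opening at its end, in the units of the state.
- bot.get_state(): the state, without advancing time (a new reading comes with each control period).
- bot.capture(name): name is "side" or "top"; returns the picture (480x640x3 uint8, red, green, blue); there is no depth.
- bot.camera_info(name): a dict with "mtx" (3x3 intrinsics, pixels), "R" (3x3) and "t" (3): a world point X has camera coordinates R X + t. Camera axes: x right, y down, z forward; pixel columns grow to the right and rows downward; lengths in mm; the calibration is good to about 2 mm. A picture is of the moment at which its call begins. camera_info takes no time and is no camera call.
- bot.hand_in(): hands the job in, once; it reports no verdict.
The state is a dict: "clock": time; "joint_pos": joint angles; "joint_velocities": joint speeds; "effort": joint torques, N m; "tcp_pos": TCP position; "ee_rot": TCP orientation; "contact_force": force on the tool from outside, world axes, zero at the start; "torque": the same for the moment, N m; "gripper_width": opening from 0.0 (shut) to 1.0 (fully open).
Only numpy, scipy, OpenCV 4.12 (cv2) and the standard library are available. Lean on these libraries where they do the work, as an engineer would, in place of code of your own. Each camera call takes 0.05 s, during which the arm holds its last target.

TASK

The bench stirrer is being checked before it goes back into use. First turn its speed knob fully anticlockwise (seen from above) to the off stop; then lift the inspection mirror out of its hanger and hold it upright behind the stirrer, glass centre where the line straight out from the round mark on the rear panel crosses the bench camera's line of sight, angled so that the camera sees the mark square-on in the middle of the mirror. Finish while still holding the mirror steady there, touching nothing else with it; the camera, beaker, amber bottle and timer stay where they are.

Things in the scene. Friction and masses are not known exactly. Their poses are not given: they have to be found in the camera images.
- stirrer: white magnetic stirrer, 130 deep (x) x 210 wide (y) x 70 high, fixed to the bench; origin at the middle of its underside. Round steel plate (112 across, top at 78) on its left (+y) part, grey control panel with the knob on its right part. Its front faces its -x, its rear panel its +x.
- speed_knob (a joint): angle of the black speed knob in rad: 0 = off stop, fully anticlockwise seen from above; it grows clockwise. Starts between 0.6 and 1.35, turns with slight friction (0.03 N m) about a vertical axis and stays where it is left.
- knob_grip (a point): point on the knob's axis at the height to grip it, 89 mm above the bench. The knob is a flat bar 34 long (along this point's x, which turns with the knob), 11 thick (its y), standing from 77 to 99 mm above the bench on a 37 mm round skirt; the stirrer's top is at 70 mm. A white line on the bar points to the point's -x.
- mark (a point): centre of the round inspection mark (white disc 25 mm across with a black ring and cross) on the stirrer's upright rear panel, 50 mm above the bench; its x axis points straight out of the panel, z up.
- camera: bench camera on a round 68 mm foot, 71 mm high, 40 mm wide, 85 mm long, 0.9 kg, loose; origin at the underside of the foot. It stands to the right of the stirrer and looks level past its rear, along the body's +x; it is not to be moved.
- lens (a point): centre of the front of the camera's lens, 50 mm above the bench; its x axis is the line of sight (level, pointing out of the lens), z up. In plan it meets the line straight out from the mark 40 to 125 mm behind the panel.
- hanger: fixed hanger for the mirror: base plate 110 x 80 x 10 mm, post at its +x side, and at the top a fork of two prongs, open to the hanger's own -x. Origin under the base, 5 mm from its middle. Prongs 9 wide, 12 apart, tops 130 mm above the bench, ending 44 mm from the origin in lips 3.5 mm high, so the mirror is raised about 10 mm, then drawn out along the hanger's -x by 50 mm or more. Nothing of the hanger is higher than 134 mm.
- mirror_grip (a point): middle of the inspection mirror's handle. The handle is an upright aluminium bar of 14 x 14 mm section (sides along this point's x and y), 95 mm long (from 45 below to 50 above this point), 0.07 to 0.12 kg in all. A round collar (26 across, 5 thick, its underside 50 mm below this point) hangs on the hanger's prongs; an 8 mm square shank leads down from it to the mirror. z along the handle, up.
- mirror_face (a point): centre of the square glass (50 x 50 mm in a 54 mm steel frame, 6 mm thick, a real mirror); it lies 123 mm below mirror_grip and 2.5 mm toward -x of the handle's axis. The glass faces this point's -x, upright when the handle is upright; y lies across the glass. Axes as mirror_grip.
- beaker: small glass beaker, 46 across, 58 high, a bystander; origin under its middle.
- bottle_amber: amber bottle, 54 across, 105 high, a bystander; origin under its middle.
- timer: bench timer, 60 x 62 x 29 mm, a bystander; origin under its middle.
Things that resemble listed ones, but are neither listed nor needed, are in the scene too. Leave any yellow look-alike of the hanger alone. There is more than one size of the part that bears mirror_grip; the job needs the smaller.

How it is judged (in metres and radians):
On the way, in this order (a step that is already met when the one before it is completed fails the run):
1. the speed knob is at its off stop while the mirror still hangs (value of joint speed_knob below 0.07 rad and distance of mirror_grip from where it was at the start of the episode below 0.03 m), for 0.2 s.
2. the mirror is lifted out of the hanger, held by the fingers (contact force between mirror and the fingers above 0.5 N and contact force between mirror and hanger below 0.1 N and horizontal distance between mirror_grip and hanger above 0.06 m), for 0.2 s.
At the end, for the whole second after the job is handed in: Knob within 0.1 rad of off; mirror gripped, still, touching nothing else, upright within 0.1 rad, glass centre within 14 mm of the camera's line of sight (sideways, height) and of the mark's normal (sideways), glass towards both and within 5 degrees of halfway between them (value of joint speed_knob below 0.1 rad and contact force between mirror and the fingers above 0.5 N and contact force between mirror and stirrer below 0.1 N and contact force between mirror and camera below 0.1 N and contact force between mirror and hanger below 0.1 N and y of mirror_face in the frame of lens between -0.014 and 0.014 m and z of mirror_face in the frame of lens between -0.014 and 0.014 m and x of mirror_face in the frame of lens above 0.05 m and y of mirror_face in the frame of mark between -0.014 and 0.014 m and x of mirror_face in the frame of mark above 0.015 m and x of lens in the frame of mirror_face below -0.05 m and x of mark in the frame of mirror_face below -0.01 m and angle between mirror_face's own z axis and vertical below 0.1 rad and ((angle between the x axis of mirror_face and the x axis of lens, either way round between 0.4451 and 0.6545 rad and angle between the x axis of mirror_face and the x axis of mark, either way round between 0.4451 and 0.6545 rad) or (angle between the x axis of mirror_face and the x axis of lens, either way round between 0.48 and 0.6894 rad and angle between the x axis of mirror_face and the x axis of mark, either way round between 0.48 and 0.6894 rad) or (angle between the x axis of mirror_face and the x axis of lens, either way round between 0.5149 and 0.7243 rad and angle between the x axis of mirror_face and the x axis of mark, either way round between 0.5149 and 0.7243 rad)) and linear speed of mirror below 0.03 m/s and angular speed of mirror below 0.2 rad/s); the arm keeps its last pose, push and grip.
It fails at once if the camera is shifted by more than 10 mm (distance of camera from where it was at the start of the episode above 0.01 m).
It fails at once if the beaker is shifted by more than 25 mm (distance of beaker from where it was at the start of the episode above 0.025 m).
It fails at once if the amber bottle is shifted by more than 25 mm (distance of bottle_amber from where it was at the start of the episode above 0.025 m).
It fails at once if the timer is shifted by more than 25 mm (distance of timer from where it was at the start of the episode above 0.025 m).
It also fails if it takes over 61 s, if anything falls off the work surface, if the arm or the gripper's body presses on something with over 40 N, if the wrist force passes 120 N, or if a joint passes its speed limit or range.

## Working session

There is one attempt and no reset: what is moved stays moved. The work goes in short steps, Python scripts to look and compute and a shell command to move; the robot and the scene stay as the last step left them, time stands still between calls to the robot, and variables do not carry over. Pictures are saved under pics/ and viewed, and the job is handed in when it is done.

```bash
ls; mkdir -p pics; python3 - <<'E'
from workcell import bot
import cv2,json
s=bot.get_state();print({k:s[k] for k in s})
for n in("side","top"):
    im=bot.capture(n);cv2.imwrite(f"pics/{n}0.png",im[:,:,::-1])
    c=bot.camera_info(n);print(n,c)
E
```

```text
pics
{'clock': 0.0, 'joint_pos': array([-1.38861366e+00,  3.51251010e-01,  1.65241117e+00, -1.40933276e-05,
        1.13907380e+00, -8.46013027e-02]), 'joint_velocities': array([ 0.00042368, -0.00083141, -0.00083263,  0.00034611,  0.00060709,
       -0.00079424]), 'effort': array([-1.92524654e-03, -4.97326255e+01, -2.85256559e+01,  6.98930444e-02,
        2.57499015e-02, -1.20909240e-04]), 'tcp_pos': array([ 144.97532981, -530.30346965,  302.19818697]), 'ee_rot': array([ 9.91115919e-01,  1.32999655e-01, -3.42713966e-05, -5.70667155e-04]), 'contact_force': array([ 0.99549328, -0.44086333,  0.66884523]), 'torque': array([ 0.04940911, -0.02478997, -0.00676734]), 'gripper_width': 1.0006575957719133}
side {'mtx': array([[620.09167025,   0.        , 312.51029349],
       [  0.        , 620.09167025, 247.75368497],
       [  0.        ,   0.        ,   1.        ]]), 'R': array([[-0.27521121,  0.96138104,  0.00230013],
       [ 0.56990773,  0.16507139, -0.80495752],
       [-0.77425059, -0.22022247, -0.59332798]]), 't': array([ 122.01414551, -189.00792536, 2181.5305065 ])}
top {'mtx': array([[613.00210285,   0.        , 327.64485284],
       [  0.        , 613.00210285, 249.48315925],
       [  0.        ,   0.        ,   1.        ]]), 'R': array([[-0.01875585, -0.9976749 ,  0.06552113],
       [-0.98458398,  0.00703186, -0.1747711 ],
       [ 0.173904  , -0.06778903, -0.98242661]]), 't': array([  12.28862464,  531.37105242, 2032.64504399])}
```

View pics/side0.png

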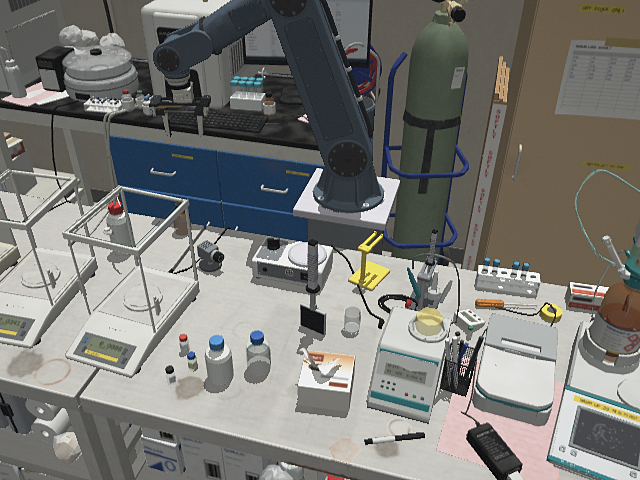

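View pics/top0.png

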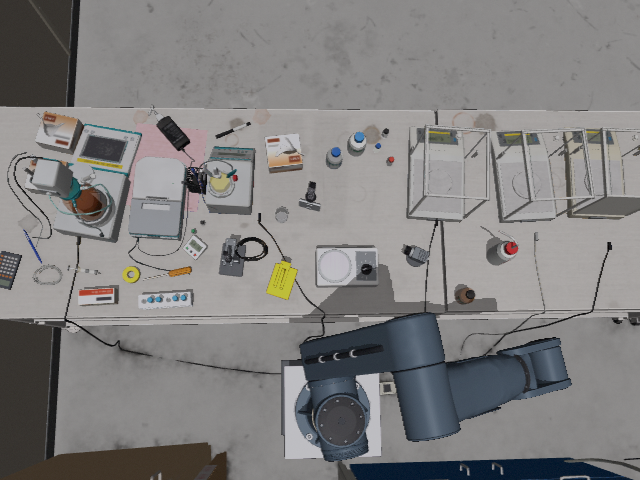

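```bash
python3 - <<'E'
import cv2
t=cv2.imread('pics/top0.png');s=cv2.imread('pics/side0.png')
c=lambda im,x,y,w,h,f,n:cv2.imwrite(f'pics/{n}.png',cv2.resize(im[y:y+h,x:x+w],None,fx=f,fy=f,interpolation=cv2.INTER_CUBIC))
c(t,180,170,130,100,6,'c1');c(t,300,170,130,130,4.5,'c2')
c(s,190,220,150,110,5,'c3');c(s,340,220,130,110,5,'c4')
E
```

```text
(no output)
```

View pics/c1.png

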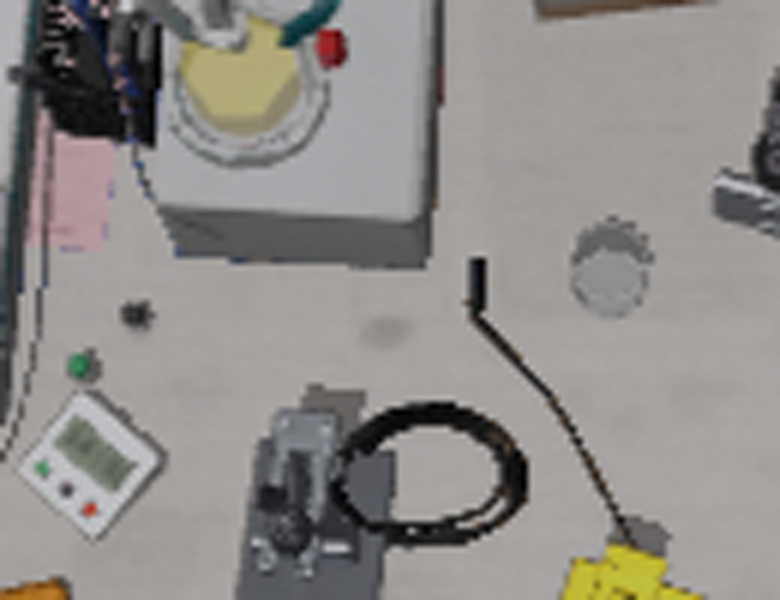

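View pics/c2.png

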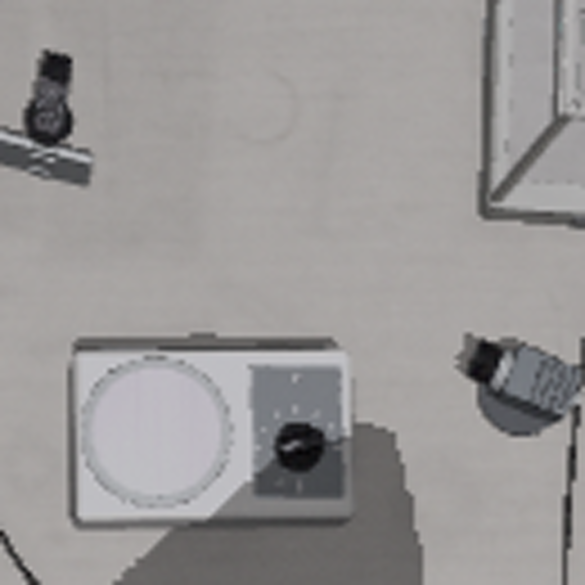

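View pics/c3.png

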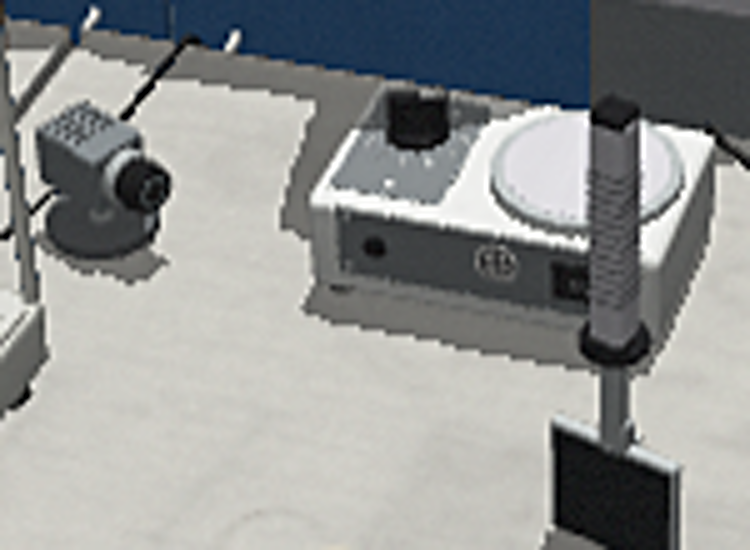

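View pics/c4.png

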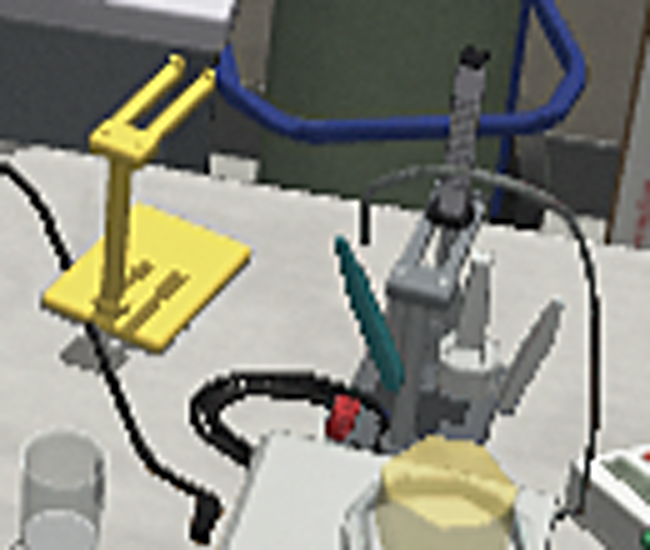

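```bash
cat > h.py <<'E'
import numpy as np,cv2
from scipy.optimize import least_squares
from workcell import bot
C={n:bot.camera_info(n) for n in('side','top')}
def proj(n,P):
    c=C[n];q=np.atleast_2d(P)@np.array(c['R']).T+c['t'];q=q@np.array(c['mtx']).T;return q[:,:2]/q[:,2:]
def unp(n,px,z):
    c=C[n];R=np.array(c['R']);o=-R.T@c['t'];d=R.T@np.linalg.solve(c['mtx'],[px[0],px[1],1]);return o+d*(z-o[2])/d[2]
def place(p,L):
    x,y,a=p;c,s=np.cos(a),np.sin(a);L=np.atleast_2d(L).astype(float);return np.c_[x+c*L[:,0]-s*L[:,1],y+s*L[:,0]+c*L[:,1],L[:,2]]
def tri(pa,pb):
    f=lambda X:np.r_[proj('side',X)[0]-pa,proj('top',X)[0]-pb]
    r=least_squares(f,[500,0,50]);return r.x,r.fun
def fit(obs,p0):
    # obs list (cam,(u,v),local)
    f=lambda p:np.concatenate([proj(n,place(p,l))[0]-uv for n,uv,l in obs])
    r=least_squares(f,p0,loss='soft_l1');return r.x,r.fun.reshape(-1,2).round(1)
def crop(im,x,y,w,h,f,n,lines=()):
    o=cv2.resize(im[y:y+h,x:x+w],None,fx=f,fy=f,interpolation=cv2.INTER_CUBIC)
    for a in lines:
        a=((np.array(a)+.5-[x,y])*f).astype(int)
        cv2.polylines(o,[a.reshape(-1,1,2)],False,(0,0,255),1)
    for u in range(x-x%10+10,x+w,10):
        cv2.line(o,(int((u+.5-x)*f),0),(int((u+.5-x)*f),6),(255,0,0),1);cv2.putText(o,str(u),(int((u-x)*f),16),0,.35,(255,0,0))
    for v in range(y-y%10+10,y+h,10):
        cv2.line(o,(0,int((v+.5-y)*f)),(6,int((v+.5-y)*f)),(255,0,0),1);cv2.putText(o,str(v),(6,int((v-y)*f)),0,.35,(255,0,0))
    cv2.imwrite(f'pics/{n}.png',o)
E
python3 - <<'E'
from h import *
t=cv2.imread('pics/top0.png');s=cv2.imread('pics/side0.png')
crop(t,310,235,75,60,10,'d1');crop(s,245,225,95,70,8,'d2')
crop(t,395,235,45,40,14,'d3');crop(s,190,230,45,50,12,'d4')
E
```

```text
(no output)
```

View pics/d1.png

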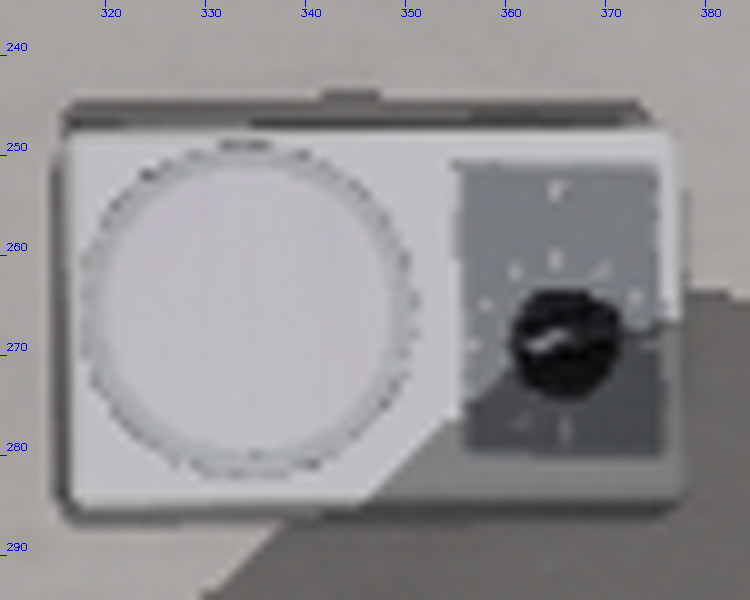

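View pics/d2.png

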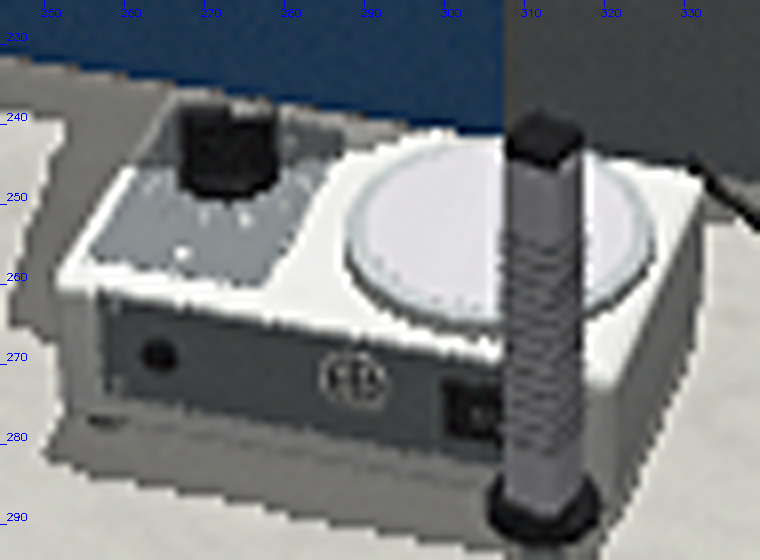

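View pics/d3.png

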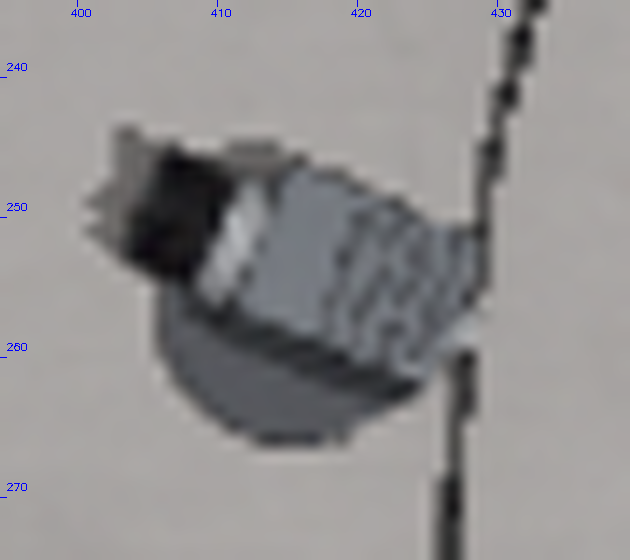

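View pics/d4.png

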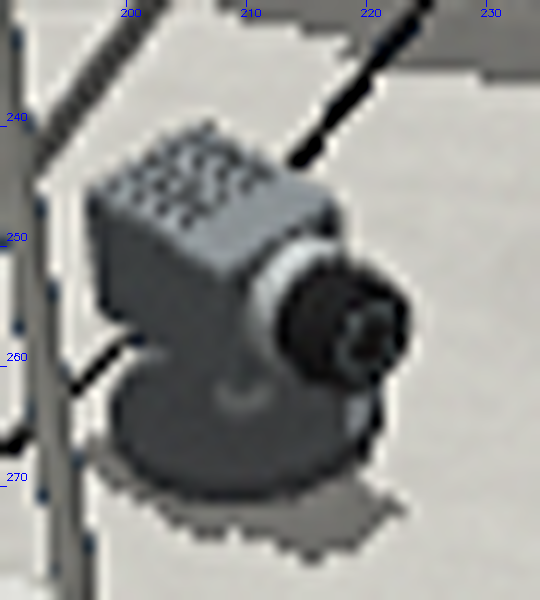

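```bash
cat > m.py <<'E'
from h import *
obs=[('top',(316.5,247.5),(65,105,70)),('top',(376.7,247.5),(65,-105,70)),('top',(316.5,285),(-65,105,70)),('top',(377.7,284.5),(-65,-105,70)),
('side',(252,260.7),(65,-105,70)),('side',(320.1,273),(65,105,70)),('side',(332.4,247),(-65,105,70))]
st,r=fit(obs,[500,-20,0]);print('stirrer',st,r.tolist())
# mark on panel
f=lambda q:proj('side',place(st,(65,q[0],50)))[0]-(288.6,272.1)
q=least_squares(f,[0]);print('mark y loc',q.x,q.fun,place(st,(65,q.x[0],50)))
print('plate',unp('top',(334.3,265.5),78),unp('side',(307,253),78))
print('knob top@99',unp('top',(366.1,268.8),95),'side',unp('side',(273,239),99))
a=unp('top',(362,269.8),99);b=unp('top',(366.5,267.8),99);print('white dir',a,b)
E
python3 m.py
```

```text
stirrer [ 4.71861981e+02 -5.50100965e+01 -5.88761536e-03] [[-1.6, -0.9], [0.4, -1.0], [-1.2, 0.2], [0.4, 0.4], [-2.8, -1.0], [0.4, -0.2], [0.1, -0.9]]
mark y loc [11.84785354] [-0.06725746  0.36061226] [[536.93060975 -43.54514111  50.        ]]
plate [471.63898538 -13.61462718  78.        ] [470.66876187  -8.75143032  78.        ]
knob top@99 [ 457.12128115 -117.47825984   95.        ] side [ 460.16577563 -114.16633661   99.        ]
white dir [ 453.34171386 -103.24518452   99.        ] [ 459.86583153 -118.3772965    99.        ]
```

```bash
cat > m2.py <<'E'
from h import *
S=[(197,245.3),(206.6,239.7),(217.4,245.3),(208,252.4)]
P=[unp('side',p,71) for p in S]
for p in P:print(p.round(1))
T=[(415.6,246.3),(428.1,251.1),(424.9,261.6),(412.7,257.7)]
Q=[unp('top',p,71) for p in T]
for p in Q:print(p.round(1))
d=lambda a,b:np.degrees(np.arctan2(b[1]-a[1],b[0]-a[0])).round(1)
print('dirs side',d(P[0],P[3]),d(P[1],P[2]),'top',d(Q[1],Q[0]),d(Q[2],Q[3]))
# foot circle top: fit by ellipse extents
print('lens side',unp('side',(219.8,256.8),50),'top lens front mid',unp('top',(404.5,248),60))
E
python3 m2.py
```

```text
[ 515.2 -331.    71. ]
[ 481.5 -315.5   71. ]
[ 498.6 -273.7   71. ]
[ 538.3 -286.    71. ]
[ 536.  -291.6   71. ]
[ 519.1 -333.7   71. ]
[ 483.3 -321.1   71. ]
[ 496.9 -280.    71. ]
dirs side 62.8 67.7 top 68.2 71.6
lens side [ 523.10308808 -257.78096524   50.        ] top lens front mid [ 532.3352758  -255.59027516   60.        ]
```

```bash
cat > m3.py <<'E'
from h import *
t=cv2.imread('pics/top0.png');s=cv2.imread('pics/side0.png')
arc=[(157,310),(165,360),(190,400),(230,432),(270,444)]
arcT=[(395+a/14-.5,235+b/14-.5) for a,b in arc]
arcS=[(190+a/12-.5,230+b/12-.5) for a,b in [(110,410),(120,450),(150,478),(200,497),(250,500),(300,490),(350,468)]]
for zt,zs in((6,2),(8,4),(4,1)):
  f=lambda c:[np.hypot(*(unp('top',p,zt)[:2]-c))-34 for p in arcT]+[np.hypot(*(unp('side',p,zs)[:2]-c))-34 for p in arcS]
  for ff,nm in((f,'both'),):
    r=least_squares(ff,[510,-300]);print('foot',zt,r.x,np.round(r.fun,1))
fc=r.x
S=[(197,245.3),(206.6,239.7),(217.4,245.3),(208,252.4)]
T=[(428.1,251.1),(424.9,261.6),(412.7,257.7),(415.6,246.3)]
S=[S[0],S[1],S[2],S[3]]
def pts(p,):
    x,y,a,L=p
    return place((x,y,a),[(-L/2,20,71),(-L/2,-20,71),(L/2,-20,71),(L/2,20,71)])
g=lambda p:np.r_[(proj('side',pts(p))-S).ravel(),(proj('top',pts(p))-T).ravel()]
r=least_squares(g,[508,-304,1.18,45],loss='soft_l1');print('housing',r.x,np.degrees(r.x[2]),g(r.x).reshape(-1,2).round(1).tolist())
x,y,a,L=r.x
Z=29
b=place((x,y,a),[(i*L/2,j*20,k) for k in(29,71) for i,j in((-1,1),(-1,-1),(1,-1),(1,1),(-1,1))])
th=np.linspace(0,2*np.pi,40)
def circ(d,R):
    return place((x,y,a),np.c_[np.full(40,d),R*np.cos(th),50+R*np.sin(th)])
lensd=float(__import__('sys').argv[1]) if len(__import__('sys').argv)>1 else 50
foot=np.c_[fc[0]+34*np.cos(th),fc[1]+34*np.sin(th),0*th]
for n,im,bx in(('top',t,(395,235,45,40,14)),('side',s,(190,230,45,50,12))):
    crop(im,*bx,'e_'+n,[proj(n,b[:5]),proj(n,b[5:]),proj(n,circ(lensd,15)),proj(n,foot),proj(n,place((x,y,a),[(-40,0,50),(lensd,0,50)]))])
E
python3 m3.py
```

```text
foot 6 [ 508.47878852 -301.54586029] [-1.6 -1.8 -2.2 -2.2 -2.5 -1.1 -3.1 -3.2 -1.7 -0.3  0.5  2.1]
foot 8 [ 509.99594082 -300.23802098] [-2.7 -2.  -1.7 -1.  -0.9 -0.9 -2.5 -2.4 -1.   0.3  0.9  2.2]
foot 4 [ 507.79350972 -302.30466288] [-1.2 -1.7 -2.5 -2.9 -3.4 -1.3 -3.5 -3.6 -2.1 -0.6  0.3  2.1]
housing [ 508.12477323 -303.7109612     4.34774937  -45.37536865] 249.10768904777436 [[-0.8, 0.6], [-0.7, -0.1], [-0.4, -0.3], [-0.7, -0.9], [-0.5, 0.1], [-0.9, 0.6], [-1.4, -0.2], [-0.6, 0.3]]
```

```bash
python3 -c "
import cv2,numpy as np
a=cv2.imread('pics/e_top.png');b=cv2.imread('pics/e_side.png')
a=cv2.resize(a,(400,356));b=cv2.resize(b,(400,444));o=np.zeros((444,800,3),np.uint8);o[:356,:400]=a;o[:,400:]=b;cv2.imwrite('pics/e1.png',o)"
```

```text
(no output)
```

View pics/e1.png

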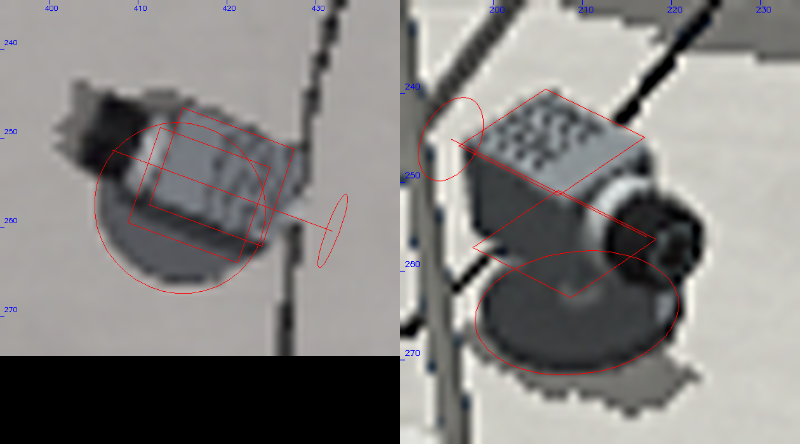

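```bash
sed -i 's/\[508,-304,1.18,45\]/[508,-304,1.18,45]/; s/(-L\/2,20,71),(-L\/2,-20,71),(L\/2,-20,71),(L\/2,20,71)/(-L\/2,20,71),(-L\/2,-20,71),(L\/2,-20,71),(L\/2,20,71)/' m3.py; sed -i 's/^x,y,a,L=r.x/x,y,a,L=r.x;a-=np.pi;L=-L/; s/circ(lensd,15)/circ(lensd,13)/' m3.py; python3 m3.py 47; python3 -c "
import cv2,numpy as np
a=cv2.imread('pics/e_top.png');b=cv2.imread('pics/e_side.png')
a=cv2.resize(a,(400,356));b=cv2.resize(b,(400,444));o=np.zeros((444,800,3),np.uint8);o[:356,:400]=a;o[:,400:]=b;cv2.imwrite('pics/e2.png',o)"
```

```text
foot 6 [ 508.47878852 -301.54586029] [-1.6 -1.8 -2.2 -2.2 -2.5 -1.1 -3.1 -3.2 -1.7 -0.3  0.5  2.1]
foot 8 [ 509.99594082 -300.23802098] [-2.7 -2.  -1.7 -1.  -0.9 -0.9 -2.5 -2.4 -1.   0.3  0.9  2.2]
foot 4 [ 507.79350972 -302.30466288] [-1.2 -1.7 -2.5 -2.9 -3.4 -1.3 -3.5 -3.6 -2.1 -0.6  0.3  2.1]
housing [ 508.12477323 -303.7109612     4.34774937  -45.37536865] 249.10768904777436 [[-0.8, 0.6], [-0.7, -0.1], [-0.4, -0.3], [-0.7, -0.9], [-0.5, 0.1], [-0.9, 0.6], [-1.4, -0.2], [-0.6, 0.3]]
```

View pics/e2.png

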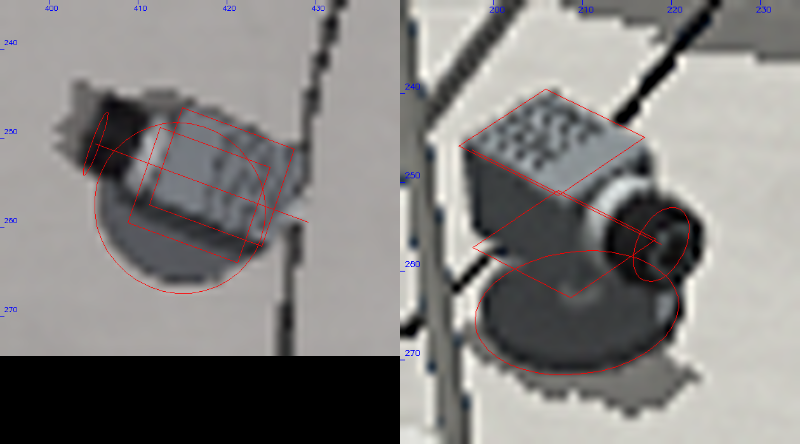

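```bash
python3 - <<'E'
from h import *
t=cv2.imread('pics/top0.png');s=cv2.imread('pics/side0.png')
crop(t,212,228,50,55,14,'f1');crop(s,400,222,55,80,7.5,'f2')
E
```

```text
(no output)
```

View pics/f1.png

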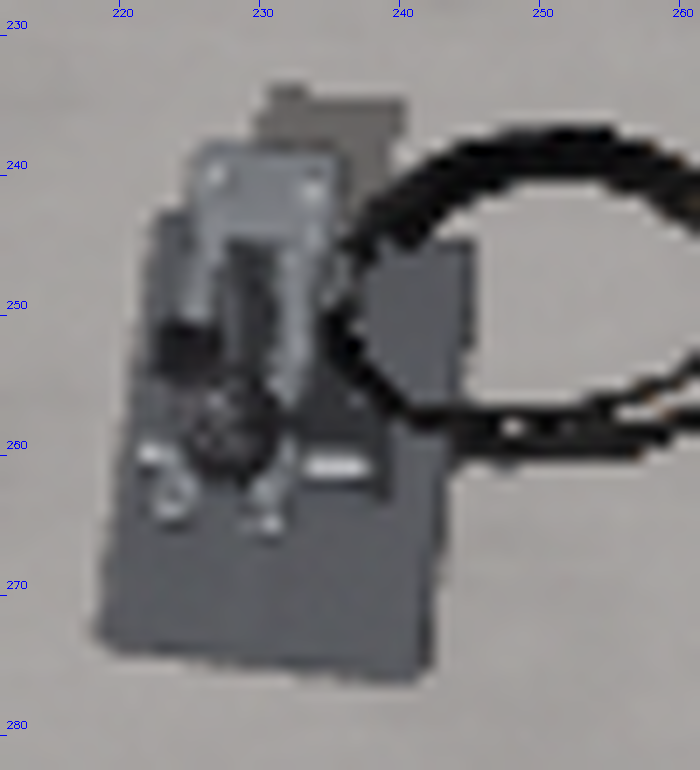

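View pics/f2.png

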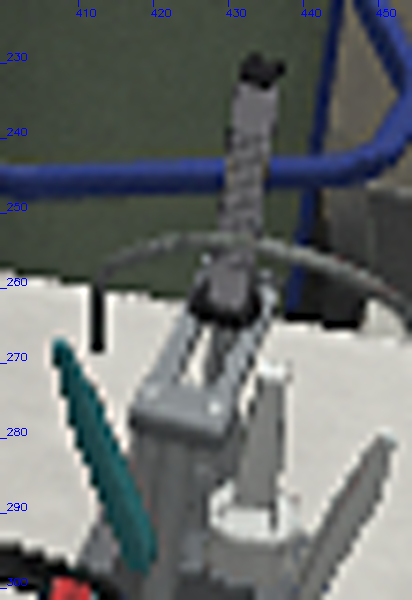

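```bash
cat > m4.py <<'E'
from h import *
T=[(218.5,273.2),(242.2,276.1),(245.2,244.6),(222.6,242.6)]
obs=[('top',T[i],l) for i,l in enumerate([(-55,40,10),(-55,-40,10),(55,-40,10),(55,40,10)])]
b,r=fit(obs,[450,300,0]);print('hanger base mid',b,np.degrees(b[2]),r.tolist())
X,f=tri((433.5,230.5),(224.8,252.3));print('handle top',X.round(1),f.round(1))
X,f=tri((429,260.5),(228,258.3));print('collar',X.round(1),f.round(1))
print('collar@130 top',unp('top',(228,258.3),130),'side',unp('side',(429,262),130))
print('htop@~',unp('top',(224.8,252.3),225),unp('side',(433.5,231),225))
X,f=tri((428,282),(231,246));print
# prongs tips z130
for p in [(224,264),(231,265.3)]:print('tip',unp('top',p,133))
for p in [(226.5,240),(233.8,241)]:print('screw',unp('top',p,134))
for n,p,z in(('timer',(195.5,245),29),('beaker',(282,213.5),30),('amber',(465,296),60),('decoy base',(310,202),60),('decoy top',(313,183),200),('yellow',(282,280),10)):print(n,unp('top',p,z).round(0))
X,f=tri((312,241),(313,182.5));print('decoy handle top',X.round(1),f.round(1))
E
python3 m4.py
```

```text
hanger base mid [ 5.07119285e+02  3.29551453e+02 -1.07241879e-01] -6.144507075197433 [[-0.1, 0.7], [-0.1, 0.0], [0.5, -0.2], [-0.3, -0.5]]
handle top [491.2 333.9 236.4] [-0.5 -0.  -0.6  0.1]
collar [488.8 333.4 137.6] [-0.5 -0.  -0.6  0.1]
collar@130 top [490.24362277 332.23193395 130.        ] side [484.94871634 335.02230726 130.        ]
htop@~ [493.38070717 333.09465143 225.        ] [476.37207224 334.75369046 225.        ]
tip [471.38532617 344.45721096 133.        ]
tip [466.9840485  322.21648328 133.        ]
screw [549.32402543 337.20354244 134.        ]
screw [545.90109537 313.86091955 134.        ]
timer [553. 451.  29.]
beaker [661. 159.  30.]
amber [ 366. -455.   60.]
decoy base [694.  64.  60.]
decoy top [720.  59. 200.]
yellow [434. 161.  10.]
decoy handle top [694.4  67.2 290.7] [-1.1 -0.1 -1.4  0.3]
```

```bash
python3 - <<'E'
from h import *
t=cv2.imread('pics/top0.png');s=cv2.imread('pics/side0.png')
for p in [(413,266),(432,253),(455,275)]:
  for z in (20,80,150,220,290):
    X=unp('side',p,z);print(p,X.round(0),proj('top',X).round(0))
crop(t,140,140,150,112,5.3,'g1');crop(s,380,225,150,110,5.3,'g2')
E
```

```text
(413, 266) [371. 286.  20.] [[245. 299.]]
(413, 266) [449. 292.  80.] [[242. 273.]]
(413, 266) [540. 298. 150.] [[238. 242.]]
(413, 266) [631. 305. 220.] [[234. 209.]]
(413, 266) [722. 312. 290.] [[230. 174.]]
(432, 253) [292. 332.  20.] [[231. 322.]]
(432, 253) [374. 335.  80.] [[228. 296.]]
(432, 253) [470. 339. 150.] [[225. 264.]]
(432, 253) [566. 343. 220.] [[222. 229.]]
(432, 253) [662. 347. 290.] [[219. 193.]]
(455, 275) [379. 409.  20.] [[208. 296.]]
(455, 275) [457. 408.  80.] [[206. 271.]]
(455, 275) [547. 407. 150.] [[204. 240.]]
(455, 275) [638. 406. 220.] [[202. 207.]]
(455, 275) [728. 405. 290.] [[199. 172.]]
```

View pics/g1.png

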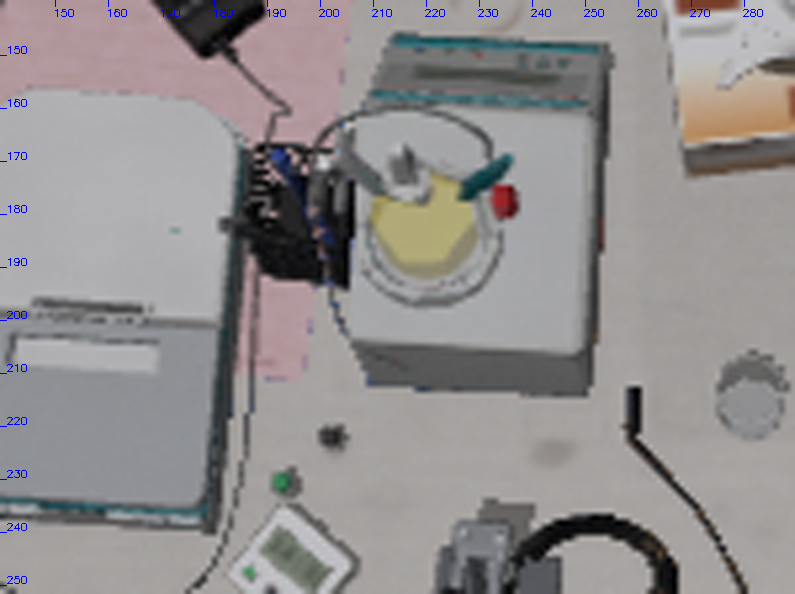

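View pics/g2.png

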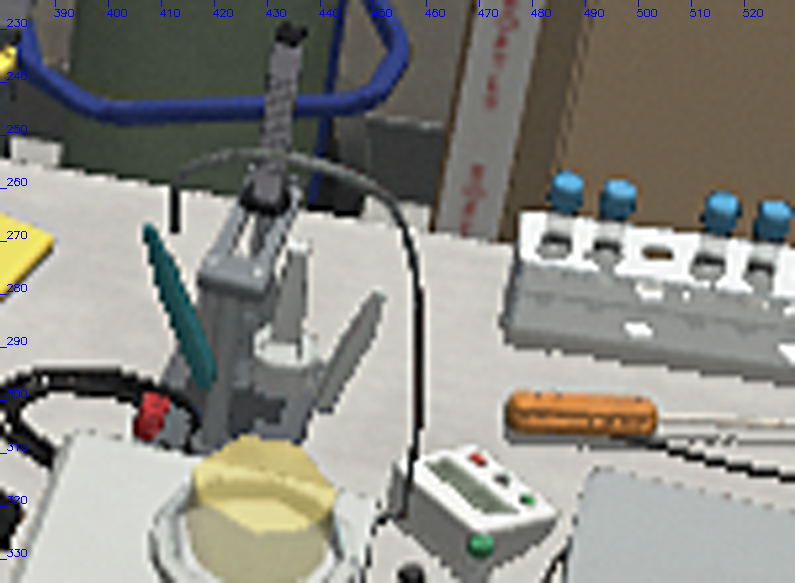

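```bash
cat > go.py <<'E'
import sys,numpy as np
from scipy.spatial.transform import Rotation as R
from workcell import bot
# go.py x y z jawyaw_deg (down-pointing) ; prints shift cm and twist deg
s=bot.get_state();q=R.from_quat(s['ee_rot']);p=s['tcp_pos']
m=q.as_matrix();jy=np.degrees(np.arctan2(m[1,1],m[0,1]));
print('t',round(s['clock'],2),'tcp',p.round(1),'jaw',jy.round(1),'tilt',np.degrees(np.arccos(-m[2,2])).round(2),'F',s['contact_force'].round(1),'j',s['joint_pos'].round(2),'gw',round(s['gripper_width'],3))
if len(sys.argv)>3:
    x,y,z,a=map(float,sys.argv[1:5]);a=np.radians(a)
    Y=np.array([np.cos(a),np.sin(a),0]);Z=np.array([0,0,-1.]);X=np.cross(Y,Z)
    T=R.from_matrix(np.c_[X,Y,Z])
    print('xyz cm',(q.inv().apply(np.array([x,y,z])-p)/10).round(2),'twist',np.degrees((q.inv()*T).as_rotvec()).round(1))
E
python3 go.py 458.5 -116 240 23
```

```text
t 0.1 tcp [ 145.  -530.3  302.3] jaw -74.7 tilt 0.06 F [ 0.2  0.2 -0.1] j [-1.39  0.35  1.65  0.    1.14 -0.08] gw 1.001
xyz cm [ 41.16 -31.69   6.26] twist [ -0.   -0.1 -97.7]
```

```bash
python3 -m jog '{"xyz":[[4,-3,0],[8,-6,0],[12,-9,1],[16,-12,1],[20,-15,1],[24,-18,1],[28,-21,1],[32,-24,1],[36,-27,1],[38,-29,1]],"twist":[[0,0,-8],[0,0,-16],[0,0,-24],[0,0,-32],[0,0,-40],[0,0,-48],[0,0,-56],[0,0,-64],[0,0,-72],[0,0,-80]]}' 40 12; python3 go.py 458.5 -116 240 23
```

```text
clock: 1.1
tcp_pos: [436.5, -147.8, 292.5]
ee_rot: [0.671, 0.742, 0.0, -0.0]
contact_force: [-0.7, 0.1, 0.5]
gripper_width: 0.398
t 1.1 tcp [ 436.5 -147.8  292.5] jaw 5.7 tilt 0.07 F [-0.7  0.1  0.5] j [-0.43  0.2   1.88  0.    1.06 -0.53] gw 0.398
xyz cm [2.94 2.5  5.26] twist [  0.   -0.1 -17.3]
```

```bash
python3 -m jog '{"xyz":[[1.5,1.2,2],[2.9,2.5,4],[2.9,2.5,5.2],[2.9,2.5,5.2],[2.9,2.5,5.2]],"twist":[[0,0,-8],[0,0,-16],[0,0,-17.3],[0,0,-17.3],[0,0,-17.3]]}'; python3 go.py 458.5 -116 164 23;python3 - <<'E'
from h import *
s=bot.capture('side');cv2.imwrite('pics/s1.png',s[:,:,::-1]);crop(s[:,:,::-1].copy(),230,190,100,80,8,'s1c')
E
```

```text
clock: 1.6
tcp_pos: [458.2, -117.1, 240.9]
ee_rot: [0.553, 0.833, 0.0, -0.0]
contact_force: [-0.4, 0.2, 0.9]
gripper_width: 0.403
t 1.6 tcp [ 458.2 -117.1  240.9] jaw 22.8 tilt 0.07 F [-0.4  0.2  0.9] j [-0.35  0.29  1.91  0.    0.94 -0.75] gw 0.403
xyz cm [0.09 0.07 7.69] twist [ 0.  -0.1 -0.2]
```

View pics/s1c.png

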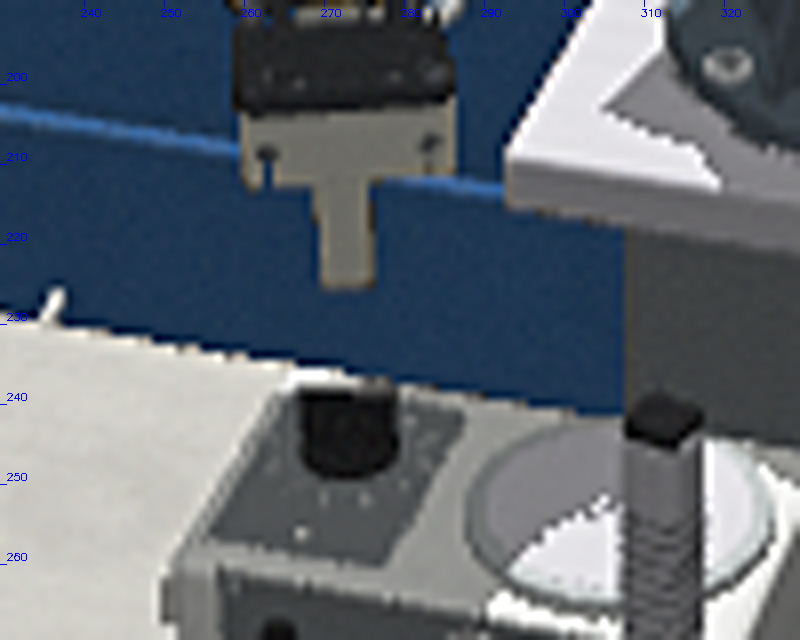

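```bash
python3 -m jog '{"xyz":[[0,0,3],[0,0,6],[0,0,7],[0,0,7.6],[0,0,7.6],[0,0,7.6]],"twist":[[0,0,0],[0,0,0],[0,0,0],[0,0,0],[0,0,0],[0,0,0]]}' && python3 -m jog '{"xyz":[[0,0,0],[0,0,0],[0,0,0],[0,0,0],[0,0,0],[0,0,0]],"twist":[[0,0,0],[0,0,0],[0,0,0],[0,0,0],[0,0,0],[0,0,0]]}' 0 12; python3 go.py 458.5 -116 164 23
```

```text
clock: 2.25
tcp_pos: [458.9, -117.5, 166.3]
ee_rot: [0.553, 0.833, 0.001, 0.001]
contact_force: [0.4, -0.2, -0.1]
gripper_width: 0.396
clock: 2.85
tcp_pos: [461.0, -116.2, 166.9]
ee_rot: [0.554, 0.833, 0.003, 0.003]
contact_force: [15.0, 17.1, -4.8]
gripper_width: 0.12
t 2.85 tcp [ 461.  -116.2  166.9] jaw 22.7 tilt 0.48 F [15.  17.1 -4.8] j [-0.35  0.42  1.96  0.01  0.76 -0.75] gw 0.12
xyz cm [ 0.11 -0.23  0.29] twist [ 0.5  0.1 -0.3]
```

```bash
python3 -m jog '{"xyz":[[0,0,0],[0,0,0],[0,0,0],[0,0,0]],"twist":[[0,0,0],[0,0,-4],[0,0,-8],[0,0,-8]]}'; python3 go.py
```

```text
clock: 3.25
tcp_pos: [461.2, -116.0, 166.9]
ee_rot: [0.494, 0.869, 0.003, 0.003]
contact_force: [2.6, 2.6, -2.1]
gripper_width: 0.122
t 3.25 tcp [ 461.2 -116.   166.9] jaw 30.8 tilt 0.5 F [ 2.6  2.6 -2.1] j [-0.35  0.42  1.96  0.01  0.76 -0.89] gw 0.122
```

```bash
python3 -m jog '{"xyz":[[0,0,0],[0,0,0],[0,0,0],[0,0,0],[0,0,0],[0,0,0],[0,0,0]],"twist":[[0,0,-6],[0,0,-12],[0,0,-18],[0,0,-24],[0,0,-30],[0,0,-36],[0,0,-36]]}'; python3 go.py; python3 -c "
from workcell import bot;print(bot.get_state()['torque'])"
```

```text
clock: 3.95
tcp_pos: [460.9, -116.3, 166.9]
ee_rot: [0.201, 0.98, 0.002, 0.004]
contact_force: [-1.8, -2.8, -0.8]
gripper_width: 0.118
t 3.95 tcp [ 460.9 -116.3  166.9] jaw 66.8 tilt 0.46 F [-1.8 -2.8 -0.8] j [-0.35  0.42  1.96  0.01  0.76 -1.52] gw 0.118
[-0.55982402  0.21302052  0.02802198]
```

```bash
python3 -m jog '{"xyz":[[0,0,0],[0,0,0],[0,0,0],[0,0,0],[0,0,0],[0,0,0],[0,0,0]],"twist":[[0,0,-5],[0,0,-10],[0,0,-15],[0,0,-20],[0,0,-23],[0,0,-23],[0,0,-23]]}'; python3 go.py; python3 -c "
from workcell import bot;print(bot.get_state()['torque'])"
```

```text
clock: 4.65
tcp_pos: [460.9, -116.6, 166.9]
ee_rot: [0.004, 1.0, 0.001, 0.004]
contact_force: [-1.1, -5.2, -1.2]
gripper_width: 0.114
t 4.65 tcp [ 460.9 -116.6  166.9] jaw 89.5 tilt 0.45 F [-1.1 -5.2 -1.2] j [-0.35  0.42  1.96  0.01  0.76 -1.91] gw 0.114
[-0.9201785   0.15315596  0.03459179]
```

```bash
python3 -m jog '{"xyz":[[0,0,0],[0,0,0],[0,0,0],[0,0,0],[0,0,0]],"twist":[[0,0,-3],[0,0,-6],[0,0,-9],[0,0,-9],[0,0,-9]]}'; python3 go.py; python3 -c "
from workcell import bot;print(bot.get_state()['torque'])"
```

```text
clock: 5.15
tcp_pos: [460.5, -116.6, 166.9]
ee_rot: [-0.072, 0.997, 0.001, 0.003]
contact_force: [-3.1, -3.6, 1.5]
gripper_width: 0.138
t 5.15 tcp [ 460.5 -116.6  166.9] jaw 98.3 tilt 0.4 F [-3.1 -3.6  1.5] j [-0.35  0.42  1.96  0.01  0.76 -2.07] gw 0.138
[-0.60816209  0.47068618 -0.30477513]
```

```bash
python3 -m jog '{"xyz":[[0,0,0],[0,0,0],[0,0,0],[0,0,-2],[0,0,-6],[0,0,-10],[0,0,-13]],"twist":[[0,0,0],[0,0,0],[0,0,0],[0,0,0],[0,0,0],[0,0,0],[0,0,0]]}' 40; python3 go.py 490 333.5 310 84
```

```text
clock: 5.85
tcp_pos: [459.8, -116.7, 299.2]
ee_rot: [-0.072, 0.997, 0.0, 0.004]
contact_force: [-0.5, 0.5, -0.1]
gripper_width: 0.401
t 5.85 tcp [ 459.8 -116.7  299.2] jaw 98.3 tilt 0.5 F [-0.5  0.5 -0.1] j [-0.35  0.21  1.85  0.    1.07 -2.07] gw 0.401
xyz cm [-9.48 44.12 -0.99] twist [ 0.1  0.5 14.3]
```

```bash
python3 -m jog '{"xyz":[[-1,3,-3],[-2,8,-4],[-2.8,13,-4],[-3.8,18,-4],[-4.9,23,-4],[-6,28,-4],[-7,33,-4],[-8,37,-4],[-9,42,-4],[-9.5,44.1,-4]],"twist":[[0,0.5,2],[0,0.5,4],[0,0.5,6],[0,0.5,8],[0,0.5,10],[0,0.5,12],[0,0.5,14.3],[0,0.5,14.3],[0,0.5,14.3],[0,0.5,14.3]]}' 45; python3 go.py 490 333.5 260 84; python3 - <<'E'
from h import *
t=bot.capture('top')[:,:,::-1].copy();crop(t,300,235,90,60,8,'k1');s=bot.capture('side')[:,:,::-1].copy();crop(s,390,170,90,110,6,'k2')
E
```

```text
clock: 6.85
tcp_pos: [489.4, 337.0, 339.8]
ee_rot: [0.052, 0.999, 0.001, -0.0]
contact_force: [-0.5, 0.2, 0.7]
gripper_width: 0.448
t 6.85 tcp [489.4 337.  339.8] jaw 84.1 tilt 0.11 F [-0.5  0.2  0.7] j [ 0.52  0.4   1.49  0.    1.25 -0.94] gw 0.448
xyz cm [-0.1  -0.35  7.98] twist [ 0.1 -0.   0.1]
```

View pics/k1.png

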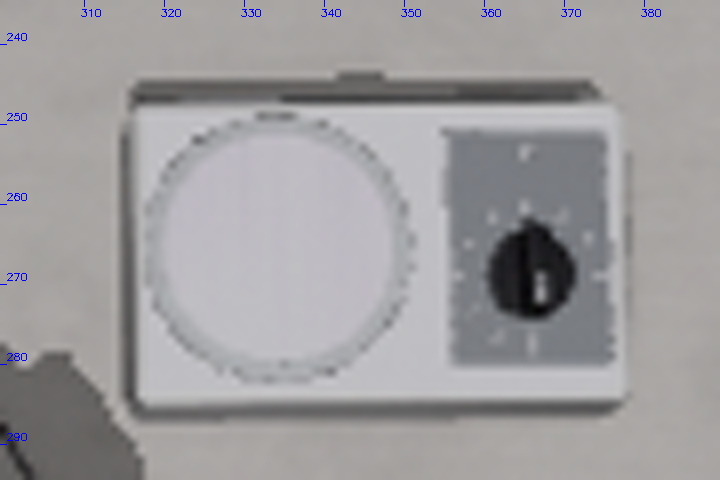

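View pics/k2.png

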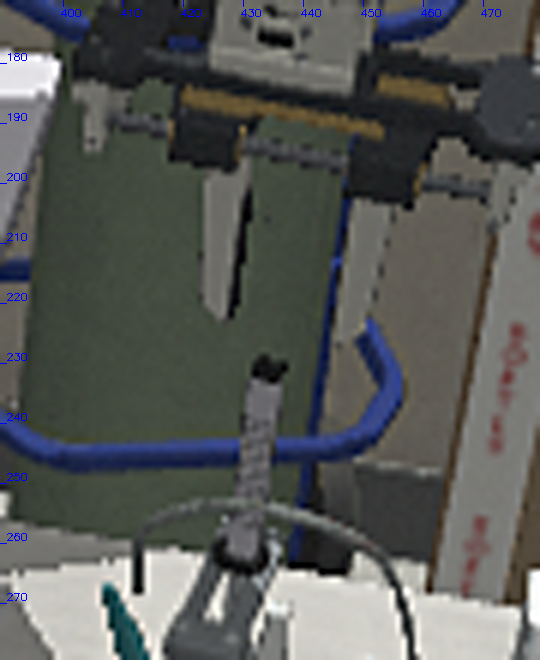

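```bash
python3 - <<'E'
from h import *
print(proj('side',[(489.4,337,256),(490,333.5,236),(490,333.5,137)]),proj('top',[(490,333.5,236)]))
E
python3 -m jog '{"xyz":[[0,-0.35,2],[0,-0.35,4],[0,-0.35,6],[0,-0.35,7],[0,-0.35,8],[0,-0.35,8]],"twist":[[0,0,0],[0,0,0],[0,0,0],[0,0,0],[0,0,0],[0,0,0]]}';python3 go.py 490 333.5 260 84; python3 - <<'E'
from h import *
s=bot.capture('side')[:,:,::-1].copy();crop(s,390,190,90,110,6,'k3')
E
```

```text
[[435.1908844  223.94320887]
 [432.85511253 230.31741898]
 [428.47844818 260.93491111]] [[224.294512  252.7807716]]
clock: 7.55
tcp_pos: [489.0, 332.1, 258.8]
ee_rot: [0.052, 0.999, 0.0, -0.001]
contact_force: [0.5, 0.3, 0.5]
gripper_width: 0.45
t 7.55 tcp [489.  332.1 258.8] jaw 84.1 tilt 0.11 F [0.5 0.3 0.5] j [ 0.52  0.47  1.59  0.    1.09 -0.95] gw 0.45
xyz cm [-0.09  0.15 -0.12] twist [ 0.  -0.1  0.1]
```

View pics/k3.png

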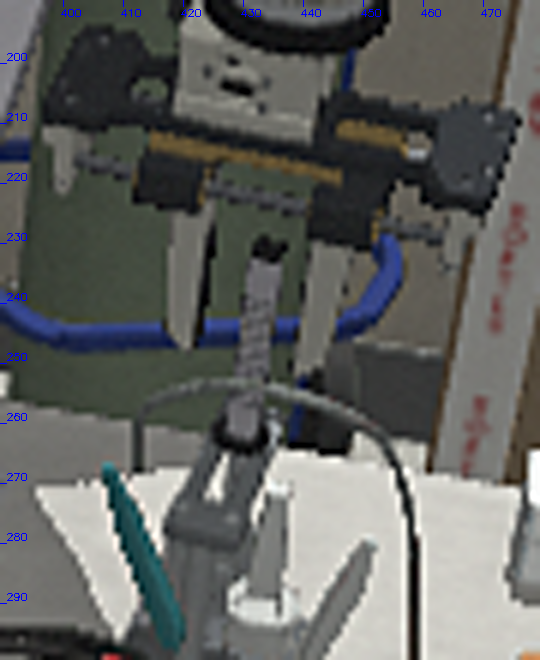

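```bash
python3 -m jog '{"xyz":[[0,0,0],[0,0,0],[0,0,0],[0,0,0],[0,0,0],[0,0,0],[0,0,0]],"twist":[[0,0,0],[0,0,0],[0,0,0],[0,0,0],[0,0,0],[0,0,0],[0,0,0]]}' 0 20;python3 go.py 490 333.5 260 84
```

```text
clock: 8.3
tcp_pos: [489.4, 333.1, 259.9]
ee_rot: [0.052, 0.999, 0.002, 0.0]
contact_force: [1.9, 5.3, -0.7]
gripper_width: 0.154
t 8.3 tcp [489.4 333.1 259.9] jaw 84.1 tilt 0.2 F [ 1.9  5.3 -0.7] j [ 0.52  0.47  1.58  0.    1.09 -0.95] gw 0.154
xyz cm [-0.05  0.05 -0.01] twist [0.2 0.  0.1]
```

```bash
python3 -m jog '{"xyz":[[0,0,-0.5],[0,0,-1.1],[0,0,-1.1]],"twist":[[0,0,0],[0,0,0],[0,0,0]]}'; python3 go.py; python3 -m jog '{"xyz":[[1,0,0],[2,0,0],[3,0,0],[4,0,0],[5,0,0],[6,0,0],[7,0,0],[8,0,0],[9,0,0],[9,0,0]],"twist":[[0,0,0],[0,0,0],[0,0,0],[0,0,0],[0,0,0],[0,0,0],[0,0,0],[0,0,0],[0,0,0],[0,0,0]]}';python3 go.py; python3 - <<'E'
from h import *
t=bot.capture('top')[:,:,::-1].copy();s=bot.capture('side')[:,:,::-1].copy();crop(s,380,180,110,120,5,'l1');crop(t,190,230,100,90,6,'l2')
E
```

```text
clock: 8.6
tcp_pos: [489.6, 333.1, 271.9]
ee_rot: [0.051, 0.999, 0.002, 0.001]
contact_force: [-0.8, 1.9, 0.2]
gripper_width: 0.151
t 8.6 tcp [489.6 333.1 271.9] jaw 84.1 tilt 0.23 F [-0.8  1.9  0.2] j [ 0.52  0.46  1.57  0.    1.11 -0.95] gw 0.151
clock: 9.6
tcp_pos: [399.0, 342.5, 271.9]
ee_rot: [0.051, 0.999, 0.002, 0.001]
contact_force: [-0.1, -0.1, -0.7]
gripper_width: 0.152
t 9.6 tcp [399.  342.5 271.9] jaw 84.1 tilt 0.22 F [-0.1 -0.1 -0.7] j [ 0.62  0.34  1.75  0.    1.05 -0.85] gw 0.152
```

View pics/l1.png

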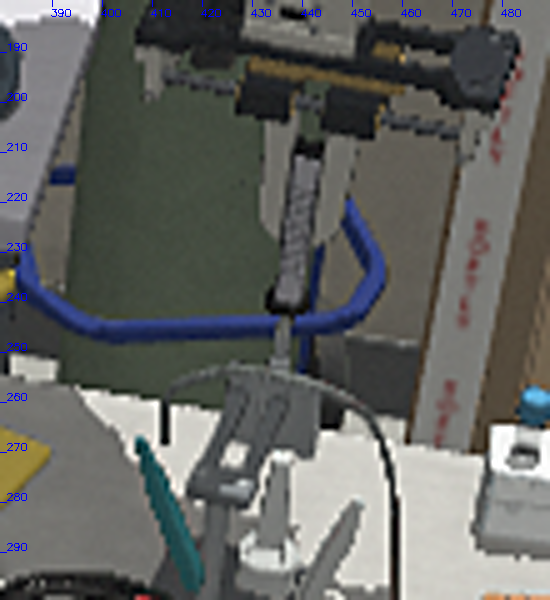

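View pics/l2.png

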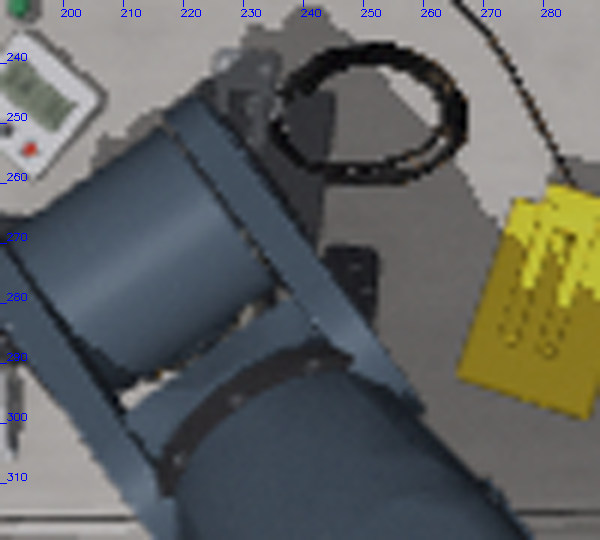

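```bash
python3 -m jog '{"xyz":[[0,0,-3],[0,0,-6],[0,0,-9],[0,0,-11],[0,0,-11]],"twist":[[0,0,0],[0,0,0],[0,0,0],[0,0,0],[0,0,0]]}';python3 go.py; python3 - <<'E'
from h import *
s=bot.capture('side')[:,:,::-1].copy();crop(s,390,150,110,120,5,'l3')
print(proj('side',[(399,342,282-110+11+110+0-0)]))
E
```

```text
clock: 10.2
tcp_pos: [400.8, 342.3, 384.4]
ee_rot: [0.051, 0.999, 0.003, 0.003]
contact_force: [-0.6, -0.4, -1.8]
gripper_width: 0.15
t 10.2 tcp [400.8 342.3 384.4] jaw 84.1 tilt 0.51 F [-0.6 -0.4 -1.8] j [ 0.62  0.23  1.61  0.    1.29 -0.85] gw 0.15
[[443.01526037 193.89229628]]
```

View pics/l3.png

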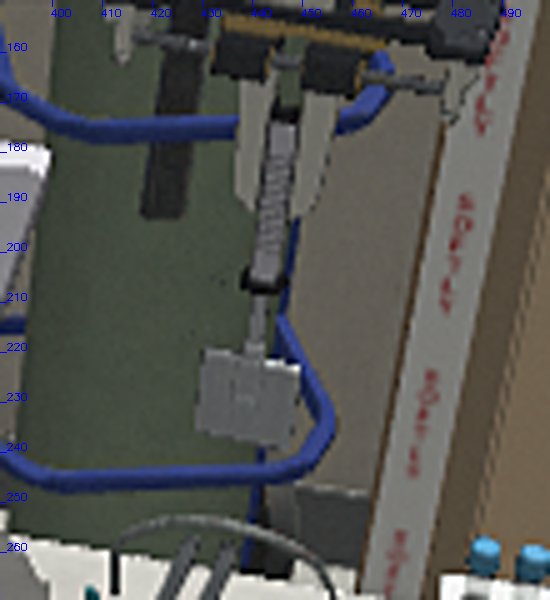

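```bash
python3 -m jog '{"xyz":[[0,0,0],[0,0,0],[0,0,0],[0,0,0],[0,0,0],[0,0,0],[0,0,0],[0,0,0],[0,0,0],[0,0,0]],"twist":[[0,0,8],[0,0,16],[0,0,24],[0,0,32],[0,0,40],[0,0,48],[0,0,56],[0,0,64],[0,0,72],[0,0,80]]}'>/dev/null;python3 -m jog '{"xyz":[[0,0,0],[0,0,0],[0,0,0],[0,0,0],[0,0,0],[0,0,0]],"twist":[[0,0,8],[0,0,16],[0,0,24],[0,0,32],[0,0,40],[0,0,48]]}';python3 go.py; python3 - <<'E'
from h import *
s=bot.capture('side')[:,:,::-1].copy();crop(s,390,150,110,120,5,'l4')
E
```

```text
clock: 11.85
tcp_pos: [400.2, 341.6, 378.5]
ee_rot: [0.922, 0.386, 0.0, -0.001]
contact_force: [-0.3, 0.1, -1.9]
gripper_width: 0.153
t 11.85 tcp [400.2 341.6 378.5] jaw -44.6 tilt 0.11 F [-0.3  0.1 -1.9] j [0.62 0.24 1.61 0.   1.29 1.39] gw 0.153
```

View pics/l4.png

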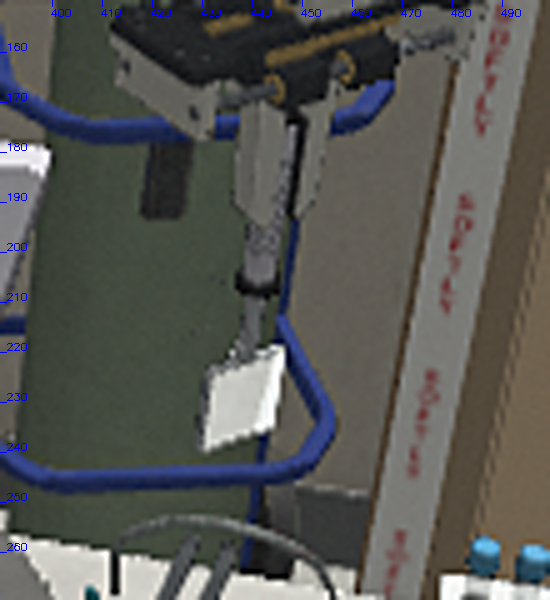

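```bash
python3 go.py 612 -42.6 390 124
```

```text
t 11.9 tcp [400.2 341.6 378.5] jaw -45.1 tilt 0.11 F [-0.4 -0.3 -1.4] j [0.62 0.24 1.61 0.   1.29 1.4 ] gw 0.152
xyz cm [-12.14  42.15  -1.23] twist [ 1.000e-01 -2.000e-01 -1.691e+02]
```

```bash
python3 -m jog '{"xyz":[[-0.5,1.9,-1],[-1,3.8,-1.2],[-1.6,5.7,-1.2],[-2.2,7.6,-1.2],[-2.7,9.5,-1.2],[-3.2,11.4,-1.2],[-3.8,13.3,-1.2],[-4.4,15.2,-1.2],[-4.9,17.1,-1.2],[-5.5,19,-1.2]],"twist":[[0,0,-8],[0,0,-16],[0,0,-24],[0,0,-32],[0,0,-40],[0,0,-48],[0,0,-56],[0,0,-64],[0,0,-72],[0,0,-80]]}'>/dev/null; python3 go.py 612 -42.6 390 124
```

```text
t 12.9 tcp [495.7 167.3 388.6] jaw 35.4 tilt 0.16 F [ 0.2  0.7 -1.3] j [ 0.24  0.23  1.61  0.    1.31 -0.38] gw 0.148
xyz cm [-23.84  -2.69  -0.19] twist [  0.1  -0.2 -88.6]
```

```bash
python3 -m jog '{"xyz":[[-2.2,-0.2,0],[-4.4,-0.5,0],[-6.6,-0.7,0],[-8.8,-1,0],[-11,-1.2,0],[-13.2,-1.5,0],[-15.4,-1.7,0],[-17.6,-2,0],[-19.8,-2.2,0],[-22,-2.5,0]],"twist":[[0,0,-8],[0,0,-16],[0,0,-24],[0,0,-32],[0,0,-40],[0,0,-48],[0,0,-56],[0,0,-64],[0,0,-72],[0,0,-80]]}'>/dev/null; python3 go.py 612 -42.6 270 124
```

```text
t 13.9 tcp [603.2 -27.4 386.3] jaw 115.9 tilt 0.29 F [-0.4 -0.4 -0.5] j [-0.12  0.39  1.39  0.    1.37 -2.15] gw 0.15
xyz cm [-0.17 -1.8  11.62] twist [ 0.2 -0.2 -8.1]
```

```bash
python3 -m jog '{"xyz":[[-0.2,-1.2,0],[-0.2,-1.8,0],[-0.2,-1.8,2],[-0.2,-1.8,5],[-0.2,-1.8,8],[-0.2,-1.8,10],[-0.2,-1.8,11.6],[-0.2,-1.8,11.6],[-0.2,-1.8,11.6]],"twist":[[0,0,-5],[0,0,-8.1],[0,0,-8.1],[0,0,-8.1],[0,0,-8.1],[0,0,-8.1],[0,0,-8.1],[0,0,-8.1],[0,0,-8.1]]}'>/dev/null; python3 go.py 612 -42.6 253 124;python3 - <<'E'
from h import *
s=bot.capture('side')[:,:,::-1].copy();crop(s,190,190,150,120,5.3,'n1');t=bot.capture('top')[:,:,::-1].copy();crop(t,280,170,150,112,5.3,'n2')
E
```

```text
t 14.8 tcp [612.2 -42.6 269.7] jaw 124.1 tilt 0.35 F [-0.5 -0.1 -0.9] j [-0.15  0.5   1.51  0.    1.14 -2.31] gw 0.152
xyz cm [0.01 0.   1.67] twist [ 0.3 -0.2  0.1]
```

View pics/n1.png

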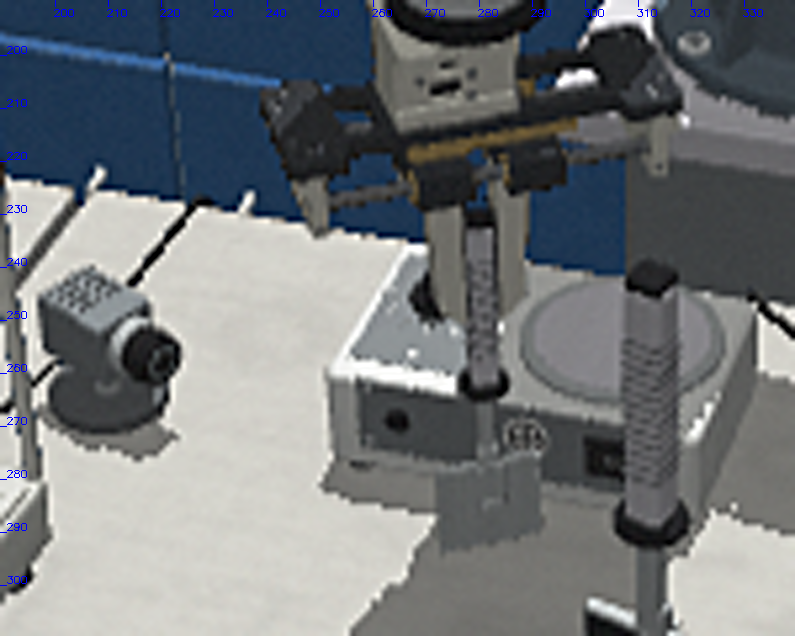

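View pics/n2.png

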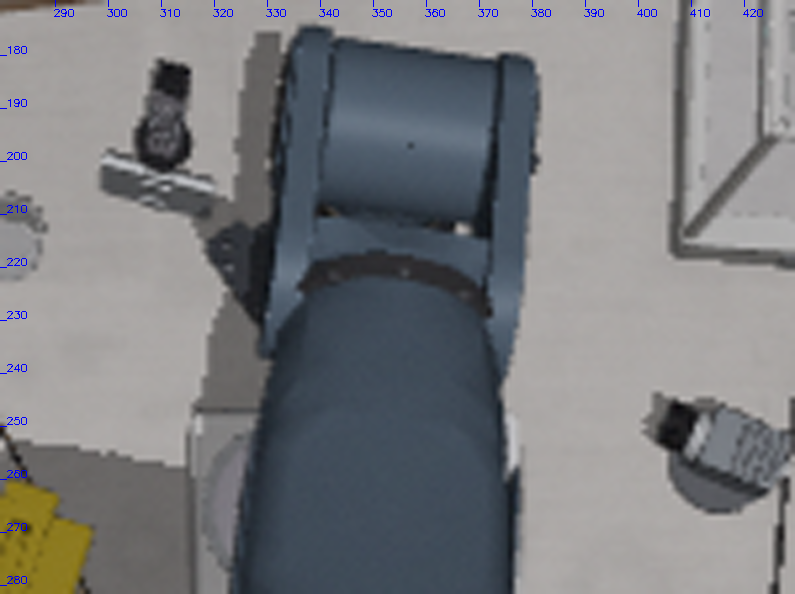

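```bash
python3 - <<'E'
from h import *
for z in (269.7-80+53,269.7-80-47.5,269.7-80-123):print(z,proj('side',[(612.2,-42.6,z)]).round(1))
E
```

```text
242.7 [[278.3 231. ]]
142.2 [[279.4 262.3]]
66.69999999999999 [[280.2 284.4]]
```

```bash
python3 - <<'E'
from h import *
t=cv2.imread('pics/top0.png',0);s=cv2.imread('pics/side0.png',0)
L=cv2.createLineSegmentDetector(cv2.LSD_REFINE_ADV,scale=1.0)
for n,im,(x,y,w,h) in(('top',t,(398,238,36,32)),('side',s,(194,234,34,42))):
    f=4
    o=cv2.resize(im[y:y+h,x:x+w],None,fx=f,fy=f,interpolation=cv2.INTER_CUBIC)
    for l in L.detect(o)[0][:,0]:
        a=(l[:2]+.5)/f-.5+[x,y];b=(l[2:]+.5)/f-.5+[x,y]
        if np.hypot(*(a-b))<5:continue
        for z in(71,):
            A,B=unp(n,a,z),unp(n,b,z);an=np.degrees(np.arctan2(*(B-A)[1::-1]))%180
            print(n,a.round(1),b.round(1),'yaw',an.round(1),np.linalg.norm(B-A).round(0),A[:2].round(0))
E
```

```text
top [406.3 254.8] [401.5 252.3] yaw 61.2 19.0 [ 507. -259.]
top [419.5 266.5] [412.2 266.6] yaw 89.9 25.0 [ 467. -302.]
top [424.6 262.7] [419.8 265. ] yaw 114.0 18.0 [ 479. -320.]
top [429.6 247.8] [429.6 255.5] yaw 177.1 27.0 [ 531. -340.]
top [426.3 267.8] [426.9 260.2] yaw 172.2 26.0 [ 462. -325.]
top [428.3 249.8] [428.7 244.6] yaw 173.1 18.0 [ 524. -335.]
top [410.5 265.3] [406.6 261.8] yaw 47.0 17.0 [ 471. -271.]
top [406.7 261.9] [405.2 257. ] yaw 15.1 17.0 [ 483. -259.]
top [412.1 259.8] [407.6 257. ] yaw 57.1 18.0 [ 490. -278.]
top [418.5 262.5] [412.2 259.5] yaw 64.2 23.0 [ 480. -299.]
side [220.4 237.2] [216.7 240.9] yaw 171.9 21.0 [ 458. -281.]
side [200.  258.5] [195.7 263.1] yaw 172.9 23.0 [ 571. -296.]
side [213.  243.2] [220.7 233.9] yaw 176.4 50.0 [ 493. -290.]
side [221.4 260.5] [221.7 266. ] yaw 24.5 26.0 [ 563. -234.]
side [198.8 267. ] [198.4 262. ] yaw 27.1 23.0 [ 608. -283.]
side [196.6 249.8] [196.3 244.7] yaw 26.8 25.0 [ 536. -323.]
side [194.6 252.5] [194.4 259.8] yaw 23.6 35.0 [ 549. -323.]
side [196.5 267.8] [196.5 273.5] yaw 24.8 26.0 [ 613. -288.]
side [200.9 233.7] [193.7 243.4] yaw 0.3 51.0 [ 458. -345.]
side [227.3 235.6] [221.5 235.6] yaw 107.3 17.0 [ 445. -265.]
side [212.1 255.1] [215.5 251. ] yaw 176.2 21.0 [ 547. -269.]
side [214.2 271.4] [204.7 271.6] yaw 107.4 26.0 [ 615. -234.]
side [200.  247.1] [208.1 252.5] yaw 61.7 38.0 [ 521. -319.]
side [198.6 249.8] [198.7 255. ] yaw 24.9 26.0 [ 534. -317.]
side [195.6 259. ] [195.6 253.5] yaw 24.7 26.0 [ 577. -307.]
side [195.3 245.2] [195.4 251.8] yaw 24.9 32.0 [ 516. -336.]
```

```bash
cat > r.py <<'E'
from h import *
from scipy.optimize import minimize,differential_evolution
t=cv2.imread('pics/top0.png').astype(float);s=cv2.imread('pics/side0.png').astype(float)
W={'top':(t,400,241,30,28),'side':(s,196,236,29,38)}
SS=8
th=np.linspace(0,2*np.pi,36,endpoint=False)
ctr={n:-np.array(C[n]['R']).T@C[n]['t'] for n in C}
def cyl(d0,d1,r):
    return [np.c_[np.full(36,d),r*np.cos(th),50+r*np.sin(th)] for d in(d0,d1)]
def render(n,p):
    x,y,a,h0,h1,l1,rb,hf=p[:8];o=p[8:10] if n=='top' else p[10:12]
    im,X,Y,w,h=W[n]
    lab=np.zeros((h*SS,w*SS),np.uint8)
    def P(L):
        q=(proj(n,place((x,y,a),L))+o+.5-[X,Y])*SS
        return np.round(q*16).astype(np.int32)
    fill=lambda L,k:cv2.fillConvexPoly(lab,cv2.convexHull(P(L).reshape(-1,1,2)),k,cv2.LINE_8,4)
    foot=lambda z:np.c_[34*np.cos(th),34*np.sin(th),0*th+z]
    fill(np.r_[foot(0),foot(hf)],1);fill(foot(hf),2)
    fill([(i*0+c,d,e) for c in(-8,8) for d in(-8,8) for e in(hf,29) for i in(1,)],1)
    B=lambda i,j,k:((h0,h1)[i],(-20,20)[j],(29,71)[k])
    def housing():
        fill([B(i,j,k) for i in(0,1) for j in(0,1) for k in(0,1)],4)
        fill([B(1,j,k) for j in(0,1) for k in(0,1)],5)
        fill([B(i,j,1) for i in(0,1) for j in(0,1)],3)
    housing()
    lr=h1+6
    c0,c1=cyl(h1,lr,rb+1.5);fill(np.r_[c0,c1],6)
    c0,c1=cyl(lr,l1,rb);fill(np.r_[c0,c1],7);
    if n=='top': # front view from above: redraw top of housing
        fill([B(i,j,1) for i in(0,1) for j in(0,1)],3)
    return lab
def cost(p,ret=False):
    tot=0
    for n in W:
        im,X,Y,w,h=W[n];lab=render(n,p)
        A=np.stack([cv2.resize((lab==k).astype(np.float32),(w,h),interpolation=cv2.INTER_AREA).ravel() for k in range(8)],1)
        A=A[:,A.sum(0)>1]
        b=im[Y:Y+h,X:X+w].mean(2).ravel()
        wt=np.ones_like(b)
        if n=='top': # mask cable
            uu=np.tile(np.arange(w),h)+X;vv=np.repeat(np.arange(h),w)+Y;wt=((uu<426)|((vv>252)&(uu<425))).astype(float)
        c=np.linalg.lstsq(A*wt[:,None],b*wt,rcond=None)[0]
        r=np.clip((A@c-b)*wt,-60,60);tot+=np.mean(r**2)
    reg=np.sum(np.array(p[8:12])**2)*2+((p[5]-p[3]-85)/2)**2*1
    return tot+reg
if __name__=='__main__':
    best=[]
    for seed in range(3):
        bd=[(495,525),(-320,-288),(np.radians(58),np.radians(78)),(-36,-14),(14,36),(42,62),(9,18),(4,12)]+[(-2,2)]*4
        r=differential_evolution(cost,bd,seed=seed,maxiter=120,popsize=8,tol=1e-6,polish=False)
        p=r.x;print(r.fun.round(1),p.round(2),'yaw',np.degrees(p[2]).round(2),flush=True);best.append((r.fun,p))
    p=min(best,key=lambda q:q[0])[1];np.save('cam.npy',p)
    for y in range(60,79,2):
        q=p.copy();q[2]=np.radians(y)
        g=lambda v:cost(np.r_[v[:2],q[2],v[2:]])
        m=minimize(g,np.delete(q,2),method='Nelder-Mead',options=dict(maxiter=400));print(y,m.fun.round(1),m.x[:2].round(1))
E
time timeout 570 python3 r.py
```

```text
1056.2 [ 5.1001e+02 -2.9777e+02  1.1700e+00 -2.7150e+01  2.4250e+01  4.9240e+01
  1.4920e+01  7.0700e+00  1.4900e+00 -5.6000e-01 -5.7000e-01 -2.5000e-01] yaw 66.96
1057.2 [ 5.1218e+02 -2.9960e+02  1.1700e+00 -2.6690e+01  2.4240e+01  5.0170e+01
  1.4840e+01  7.4800e+00  1.0800e+00  1.1000e-01  3.3000e-01 -6.2000e-01] yaw 66.89
1051.0 [ 5.1071e+02 -2.9986e+02  1.1700e+00 -2.7200e+01  2.4310e+01  4.9190e+01
  1.4920e+01  7.1800e+00  9.1000e-01 -3.2000e-01  1.9000e-01 -3.3000e-01] yaw 67.02
60 1256.3 [ 510.8 -299.5]
62 1178.0 [ 510.4 -299.4]
64 1114.1 [ 510.5 -299.7]
66 1062.8 [ 510.6 -299.8]
68 1058.9 [ 511.  -299.9]
70 1122.0 [ 511.7 -300. ]
72 1182.6 [ 513.6 -299.3]
74 1240.5 [ 514.2 -299.4]
76 1297.3 [ 513.8 -298.5]
78 1366.6 [ 514.3 -299. ]
real	4m39.422s
user	4m31.817s
sys	0m0.264s
```

```bash
python3 go.py 618 -45.1 253 123.6
```

```text
t 14.9 tcp [612.6 -42.6 270.9] jaw 124.1 tilt 0.23 F [-0.1 -0.5 -1. ] j [-0.15  0.5   1.51  0.    1.14 -2.31] gw 0.148
xyz cm [-0.31 -0.52  1.79] twist [ 0.2 -0.1  0.5]
```

```bash
python3 -m jog '{"xyz":[[-0.3,-0.5,0.4],[-0.3,-0.5,0.9],[-0.3,-0.5,1.4],[-0.3,-0.5,1.8],[-0.3,-0.5,1.8],[-0.3,-0.5,1.8],[-0.3,-0.5,1.8],[-0.3,-0.5,1.8]],"twist":[[0.2,-0.1,0.5],[0.2,-0.1,0.5],[0.2,-0.1,0.5],[0.2,-0.1,0.5],[0.2,-0.1,0.5],[0.2,-0.1,0.5],[0.2,-0.1,0.5],[0.2,-0.1,0.5]]}'>/dev/null; python3 go.py 618 -45.1 253 123.6;python3 - <<'E'
from h import *
s=bot.capture('side')[:,:,::-1].copy();crop(s,190,200,150,112,5.3,'n3')
p=bot.get_state()['tcp_pos']
for d in(-53,47.5,123):print(proj('side',[p-[0,0,80+d]]).round(1))
E
```

```text
t 15.7 tcp [617.9 -45.  253.1] jaw 123.6 tilt 0.03 F [-0.5 -0.5 -1.7] j [-0.15  0.53  1.51 -0.    1.1  -2.3 ] gw 0.151
xyz cm [-0.01 -0.02  0.01] twist [-0. -0. -0.]
[[276.9 237.4]]
[[278.1 268.4]]
[[278.9 290.3]]
```

View pics/n3.png

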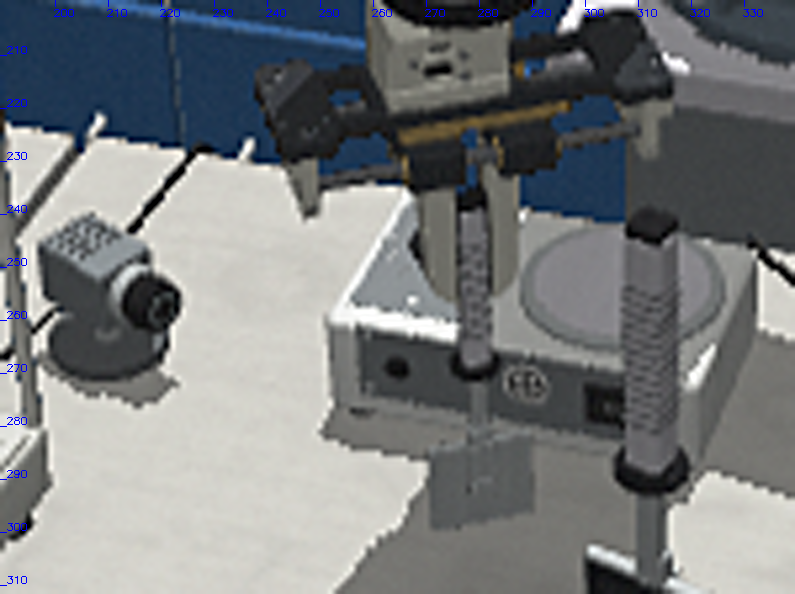

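```bash
python3 -c "
from workcell import bot
s=bot.get_state();print(s['joint_velocities'].round(4),s['contact_force'].round(1));print(bot.hand_in())"
```

```text
[-0.0002 -0.0001 -0.0005 -0.0025 -0.0007  0.0009] [-0.1  0.3 -0.9]
the job is handed in; nothing more can be done
None
```

I turned the speed knob to its off stop, took the smaller mirror out of the grey hanger, and handed in at about 15.8 s while holding it behind the stirrer. `hand_in` reports no verdict, so the result below is from my own measurements.

**Knob:** I turned it anticlockwise until the torque rose and the jaws were forced open slightly. A later picture showed its white line pointing straight to the front.

**Mirror:** I lifted it about 12 mm and drew it out 90 mm. A test turn in front of the side camera showed which side is the glass.

**Final pose:** The glass centre should be near (616, -46.5, 50) mm, with the mirror's x axis at a yaw of 33.6°. The tool was tilted 0.03° and the arm was still. The fingers were 14 mm apart, which matches the handle, and the wrist force was about 1 N. The last side picture shows the mirror clear of everything.

**Where the checks disagreed:**
- **Camera offset:** The two fixed cameras differ by about 5 mm in y. The mirror appeared 1–2 pixels (about 4–7 mm) off its predicted place in the side view. I put this down to calibration, because the knob was off in the same direction, by less.
- **Line of sight:** Single edges of the bench camera gave directions from 62° to 72°. A fit of the whole camera outline gave 67°, and I used about 67.3°. The crossing point could therefore be off by several mm, which I estimate is within the 14 mm allowed.

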